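# Sort tested battery packs into the pass and reject docks

### The job

The battery packs on the bench have been tested: slide the one with the green tag cap into the green dock and the one with the red tag cap into the red dock, each pushed fully home, so that both sprung catches of its dock have snapped shut behind it. Slide the packs along the bench, do not lift or tip them, and leave the pack without a tag cap, the screwdriver and the green tin where they are.

Things in the scene. Friction and masses are not known exactly. Their poses are not given: they have to be found in the camera images.
- pack_green_center (a point): battery pack, tested good: block 84 (x) by 72 (y) by 44 mm high, corners rounded 5 mm, black and grey, flat on the bench; on top a 52 mm wide shoe with a bright green tag cap, top at 61 mm. 0.3 to 0.6 kg; slides at a push of a few N and stops when the push stops. Its +x points roughly away from the robot, up to 0.45 rad off. Point: middle of the block, 22 mm above the bench
- pack_red_center (a point): battery pack, tested bad: block 84 (x) by 72 (y) by 44 mm high, corners rounded 5 mm, black and grey, flat on the bench; on top a 52 mm wide shoe with a bright red tag cap, top at 61 mm. 0.3 to 0.6 kg; slides at a push of a few N and stops when the push stops. Its +x points roughly away from the robot, up to 0.45 rad off. Point: middle of the block, 22 mm above the bench
- pack_bare_center (a point): battery pack, 84 (x) by 72 (y) by 44 mm, without a tag cap: on top the black shoe with four brass contacts, 54 mm high. Untested; stands crosswise near the bench's front edge and stays there. Point: middle of the block, 22 mm above the bench
- pass_dock: green (pass) dock fixed to the bench, no floor: the pack slides in on the bench. Cheeks 78 mm apart inside; green lips 50 to 54 mm up stand 5 mm in over the pack, so it cannot go in from above; green back plate 78 mm high. Origin: on the bench under the middle of a home pack; +x inward, z up. Whole dock: x -105 to +51, y -61 to +61 mm (4 mm feet to 66). Back plate's face x = +43 mm, cheeks from x = -49 mm
- reject_dock: red (reject) dock fixed to the bench, no floor: the pack slides in on the bench. Cheeks 78 mm apart inside; red lips 50 to 54 mm up stand 5 mm in over the pack, so it cannot go in from above; red back plate 78 mm high. Origin: on the bench under the middle of a home pack; +x inward, z up. Whole dock: x -105 to +51, y -61 to +61 mm (4 mm feet to 66). Back plate's face x = +43 mm, cheeks from x = -49 mm
- pass_dock_mouth (a point): middle of the open mouth of the green dock, on the bench, 105 mm from the dock's origin towards its -x; axes as the dock's. The mouth faces the robot within 0.2 rad, is flared, 115 mm wide here and 86 mm wide 20 mm farther in
- reject_dock_mouth (a point): middle of the open mouth of the red dock, on the bench, 105 mm from the dock's origin towards its -x; axes as the dock's. The mouth faces the robot within 0.2 rad, is flared, 115 mm wide here and 86 mm wide 20 mm farther in
- screwdriver: screwdriver with orange handle lying on the bench, 179 mm long along its y axis, 26 mm thick; origin under its middle. A bystander
- tip_tin: flat dark green tin box lying on the bench, 67 (x) by 98 (y) by 24 mm high; origin at the centre of its underside. A bystander
- pass_dock_left_catch (a joint): angle of the sprung steel catch on the +y side of the green dock: 0 = rest or snapped shut, 0.3 to 0.4 = folded outward by a passing pack, which takes a few N, stop 0.62. Pivot at x -79, y +47 mm of the dock, tip at rest x -49, y +29 mm, 8 to 40 mm up; it snaps back behind the pack's rear face. 52 mm are free between the two tips
- pass_dock_right_catch (a joint): angle of the sprung steel catch on the -y side of the green dock: 0 = rest or snapped shut, 0.3 to 0.4 = folded outward by a passing pack, which takes a few N, stop 0.62. Pivot at x -79, y -47 mm of the dock, tip at rest x -49, y -29 mm, 8 to 40 mm up; it snaps back behind the pack's rear face. 52 mm are free between the two tips
- reject_dock_left_catch (a joint): angle of the sprung steel catch on the +y side of the red dock: 0 = rest or snapped shut, 0.3 to 0.4 = folded outward by a passing pack, which takes a few N, stop 0.62. Pivot at x -79, y +47 mm of the dock, tip at rest x -49, y +29 mm, 8 to 40 mm up; it snaps back behind the pack's rear face. 52 mm are free between the two tips
- reject_dock_right_catch (a joint): angle of the sprung steel catch on the -y side of the red dock: 0 = rest or snapped shut, 0.3 to 0.4 = folded outward by a passing pack, which takes a few N, stop 0.62. Pivot at x -79, y -47 mm of the dock, tip at rest x -49, y -29 mm, 8 to 40 mm up; it snaps back behind the pack's rear face. 52 mm are free between the two tips
Mind the look-alikes: they are no part of the job. Leave any pink look-alike of the part that bears pack_red_center alone.

How it is judged (in metres and radians):
At the end, for the whole second after the job is handed in: Green-capped pack home in the green dock, red-capped in the red: middle no more than 9 mm short, 6 mm beyond or 6 mm aside of the dock's origin, flat, square to 0.1 rad, all four catches within 0.1 rad of rest; untagged pack, screwdriver and tin within 15 mm of their starts (x of pack_green_center in the frame of pass_dock between -0.009 and 0.006 m and y of pack_green_center in the frame of pass_dock between -0.006 and 0.006 m and z of pack_green_center in the frame of pass_dock below 0.027 m and angle between the x axis of pack_green_center and the x axis of pass_dock, either way round below 0.1 rad and angle between each of pack_green_center, pack_red_center's own z axis and vertical below 0.06 rad and value of joint each of pass_dock_left_catch, pass_dock_right_catch, reject_dock_left_catch, reject_dock_right_catch below 0.1 rad and x of pack_red_center in the frame of reject_dock between -0.009 and 0.006 m and y of pack_red_center in the frame of reject_dock between -0.006 and 0.006 m and z of pack_red_center in the frame of reject_dock below 0.027 m and angle between the x axis of pack_red_center and the x axis of reject_dock, either way round below 0.1 rad and distance of each of pack_bare_center, screwdriver, tip_tin from where it was at the start of the episode below 0.015 m); the robot touches nothing.
It fails at once if the untagged pack is moved by more than 15 mm (distance of pack_bare_center from where it was at the start of the episode above 0.015 m).
It fails at once if the screwdriver is moved by more than 15 mm (distance of screwdriver from where it was at the start of the episode above 0.015 m).
It fails at once if the green tin is moved by more than 15 mm (distance of tip_tin from where it was at the start of the episode above 0.015 m).
It fails at once if the green pack is lifted more than 15 mm off the bench or tipped by more than 0.25 rad (height (world z) of pack_green_center above 0.037 m or angle between pack_green_center's own z axis and vertical above 0.25 rad).
It fails at once if the red pack is lifted more than 15 mm off the bench or tipped by more than 0.25 rad (height (world z) of pack_red_center above 0.037 m or angle between pack_red_center's own z axis and vertical above 0.25 rad).
It also fails if it takes over 64 s, if anything falls off the work surface, if the arm or the gripper's body presses on something with over 40 N, if the wrist force passes 120 N, or if a joint passes its speed limit or range.

### The arm

A 6-joint arm with a two-finger parallel gripper is mounted at the origin on a cart in front of the work surface, level with it; the furniture and walls round the work are solid. World frame = base frame: x ahead of the robot, y to its left, z up, the work surface at z = 0. Lengths are in mm, angles in rad, forces in N, time in s.
With the tool pointing down it reaches from about 350 to 1000 mm from the base axis. Payload 7.1 kg.
Tool frame: the origin (TCP) lies at the centre of the arm's flange, where the gripper is bolted on; the fingertips stand 173 mm ahead of it and the grasp point (between the pads) lies 155 mm ahead of it; z points along the fingers, y is the line along which they close (so a half turn about z gives the same grasp; the last joint's range is limited). The gripper opens to 85 mm and grips with 20 to 120 N. Pads are 22 mm wide; open, the fingers measure 114 mm over their backs; the gripper's body (76 mm by 85 mm) begins 54 mm behind the grasp point. The pads swing forward as they close: fully open they stand 13 mm farther back than shut.
Start: joints at [-1.256, 0.423, 1.63, -0, 1.089, -0.019], TCP at [204.79, -590.481, 404.719] pointing down, gripper open.
Joint ranges: [-3, 3], [-0.9, 2.11], [0.09, 2.58], [-1.31, 4.45], [0.11, 2.69], [-2.54, 2.54]. Speed limits (rad/s): [2.39, 2.39, 3.01, 3.14, 3.14, 3.14].

### API

Orientations are given as a unit quaternion [w, x, y, z].
In Python, from station import readout, optics, ticket gives the robot as it stands. The module is installed in compiled form; this text tells all that it offers.
- The arm moves only by the tool send_rows, never from a script. Its argument "commands" is a list of rows, each a list of 3 entries, a list of its own where there are three numbers: the shift along the tool's x, y, z in units of 25 mm (1.0 is 25 mm), then the turn about the tool's z in units of 5 degrees (1.0 is 5 degrees), then the opening, from 0 (shut) to 1 (fully open). A call has 1 to 5 rows; each row is the pose to reach, as a shift and turn from the pose commanded when the call began, along the tool's axes at that moment; what a row does not reach only later rows make up. A row lasts 1/12 s, in which the tool goes at most 41.7 mm and 7.16 degrees, less where a joint would pass 70% of its speed; a pose out of reach is approached as far as the arm can. A call with a gripper value outside its range is refused whole. The fingers move at their own pace and stop on an object; "force" is the grip in N (left out, the last holds). Time passes only in rows, so rows that repeat a pose let the fingers close. It gives the time, the measured TCP pose, the force, the opening and the grip force at its end, in the units of the state.
- readout.get_obs(): the state, without advancing time (a new reading comes with each control period).
- optics.camera(name): name is "scene" or "top" or "wrist"; returns a dict with "frame" (480x640x3 uint8, red, green, blue), "camera_matrix" (3x3 intrinsics, pixels), "position" and "orientation" of the camera in the world. Camera axes: x right, y down, z forward; pixel columns grow to the right and rows downward; lengths in mm; the calibration is good to about 2 mm. A picture is of the moment at which its call begins. There is no depth.
- ticket.close_job(): hands the job in; it is judged then, once.
The state is a dict: "time_s": time; "joint_pos": joint angles; "qd": joint speeds; "tau": joint torques, N m; "position": TCP position; "orientation": TCP orientation; "contact_force": force on the tool from outside, world axes, zero at the start; "torque": the same for the moment, N m; "width": finger opening in mm; "grip_force": force on a finger pad.
Only numpy, scipy, OpenCV 4.12 (cv2) and the standard library are available. Lean on these libraries where they do the work, as an engineer would, in place of code of your own. Each camera call takes 0.05 s, during which the arm holds its last target. There are 200 camera calls.

## Working session

There is one attempt and no reset: what is moved stays moved. The work goes in short steps, Python scripts to look and compute and a tool call to move; the robot and the scene stay as the last step left them, time stands still between calls to the robot, and variables do not carry over. Pictures are saved under pics/ and viewed, at most 10 in all, crops included, and the job is handed in when it is done.

Besides the shell and the picture viewer there is one more tool, called after ">>>" as a command line: name --argument value ..., lists and objects as JSON in quotes. send_rows: Moves the arm, as the interface text tells. Its arguments: {"type":"object","properties":{"commands":{"type":"array"},"force":{"type":"number"}},"required":["commands"]}

```bash
mkdir -p pics; cat > h.py <<'E'
import numpy as np,cv2
from station import readout,optics,ticket
from scipy.spatial.transform import Rotation as R
def cam(n,save=None):
    c=optics.camera(n)
    if save: cv2.imwrite('pics/'+save,c['frame'][:,:,::-1])
    return c
def rot(q): return R.from_quat([q[1],q[2],q[3],q[0]]).as_matrix()
def back(c,px,z):
    K=np.array(c['camera_matrix']);M=rot(c['orientation']);p=np.array(c['position'])
    u=np.atleast_2d(px).astype(float);d=np.c_[u,np.ones(len(u))]@np.linalg.inv(K).T@M.T
    return p+d*((z-p[2])/d[:,2])[:,None]
def proj(c,P):
    K=np.array(c['camera_matrix']);M=rot(c['orientation']);q=(np.atleast_2d(P)-np.array(c['position']))@M@K.T
    return q[:,:2]/q[:,2:]
E
python3 - <<'E'
from h import *
for n in('top','scene'):
    c=cam(n,n+'0.png');print(n,c['position'],c['orientation'],c['camera_matrix'])
print(readout.get_obs())
E
```

```text
top [ 383.92257991   30.14419593 1244.60541249] [ 0.03678097 -0.69620027  0.71563593 -0.04263295] [[517.10921113   0.         312.76866217]
 [  0.         517.10921113 237.80727539]
 [  0.           0.           1.        ]]
scene [-152.99510155  699.58133843 1209.45197947] [ 0.12887728 -0.38082104  0.86045664 -0.31301812] [[576.44614312   0.         310.77355139]
 [  0.         576.44614312 235.89515075]
 [  0.           0.           1.        ]]
{'time_s': 0.1, 'joint_pos': array([-1.25599069e+00,  4.23782306e-01,  1.63064601e+00, -1.04833190e-06,
        1.08860042e+00, -1.89797363e-02]), 'qd': array([ 0.00091597, -0.00203175, -0.00335453, -0.00040212, -0.00165799,
        0.00017507]), 'tau': array([-7.16880550e-06, -5.58424258e+01, -2.82444978e+01, -3.67049358e-05,
        3.07308183e-03, -2.17106248e-05]), 'position': array([ 204.71726061, -590.23960012,  403.99933718]), 'orientation': array([-7.10129399e-04,  9.86105416e-01,  1.66119215e-01, -1.06279460e-04]), 'contact_force': array([-1.28453125e-01,  6.18488645e-01, -4.56765468e-04]), 'torque': array([-0.00922604,  0.00897776, -0.03740939]), 'grip_force': 0.0, 'width': 85.32731231239138}
```

View pics/top0.png

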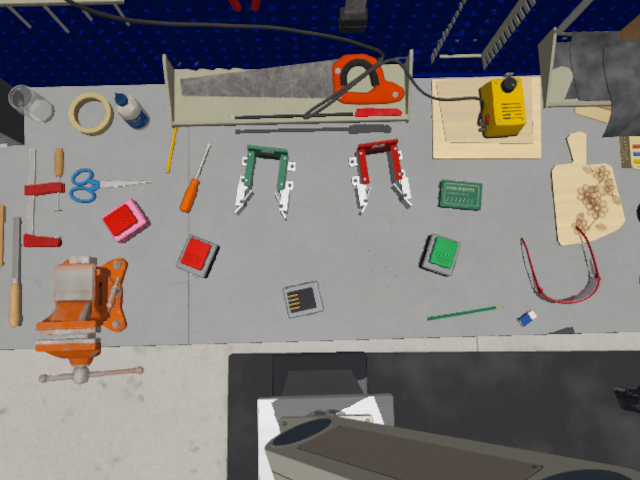

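View pics/scene0.png

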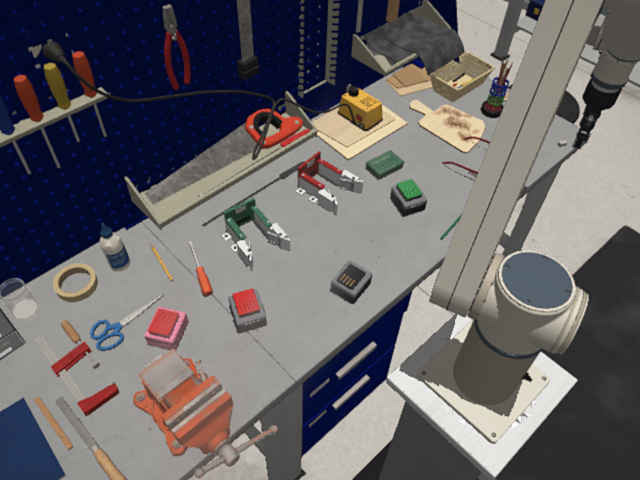

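The top view shows a grey-bodied red-capped pack at (198,256), and a pink-bodied look-alike at (125,221) with a red top. The green-capped pack is at (441,254) and the dark green tin at (461,194). The docks are at (266,180) (green) and (383,175) (red), and the bare pack is at (303,299). The pack at (198,256) fits "black and grey, red cap". I'll confirm this in one enlarged crop.

```bash
python3 - <<'E'
from h import *
c=cam('top');f=c['frame']
cv2.imwrite('pics/crop.png',cv2.resize(f[130:322,100:490],None,fx=2.05,fy=2.05,interpolation=cv2.INTER_CUBIC)[:,:,::-1])
hsv=cv2.cvtColor(f,cv2.COLOR_RGB2HSV)
def blob(name,box,lo,hi,z,minv=60):
    x0,y0,x1,y1=box;h=hsv[y0:y1,x0:x1]
    H=h[...,0].astype(int)
    m=((H>=lo)&(H<=hi) if lo<hi else (H>=lo)|(H<=hi))&(h[...,1]>120)&(h[...,2]>minv)
    m=m.astype(np.uint8);n,l,s,_=cv2.connectedComponentsWithStats(m);k=1+s[1:,4].argmax()
    ys,xs=np.where(l==k);P=back(c,np.c_[xs+x0,ys+y0],z)[:,:2].astype(np.float32)
    r=cv2.minAreaRect(P);print(name,len(xs),'px',xs.mean()+x0,ys.mean()+y0,'mean',P.mean(0).round(1),'rect',[np.round(v,1) for v in r])
blob('redpack',(170,225,230,285),172,6,61)
blob('greenpack',(415,225,470,285),45,75,61,90)
blob('gdock',(230,135,305,215),60,90,60,40)
blob('rdock',(345,130,415,215),172,6,60)
blob('tin',(430,170,490,215),60,95,24,30)
E
```

```text
redpack 624 px 195.46153846153845 253.5801282051282 mean [488.3 288.3] rect [array([488.3, 288.2]), array([52.2, 62.6]), np.float64(66.7)]
greenpack 601 px 443.2495840266223 252.17970049916806 mean [ 476.  -280.6] rect [array([ 475.9, -280.6]), array([51. , 62.6]), np.float64(69.8)]
gdock 11 px 279.72727272727275 155.27272727272728 mean [714.4  90.5] rect [array([714.3,  90.8]), array([ 7.4, 10.8]), np.float64(62.7)]
rdock 692 px 378.78179190751445 156.85693641618496 mean [ 704.6 -141.9] rect [array([ 694.5, -143. ]), array([96.4, 97.7]), np.float64(6.0)]
tin 223 px 464.0807174887892 195.82062780269058 mean [ 613.1 -348.1] rect [array([ 617.2, -341.7]), array([74.5, 41.7]), np.float64(82.9)]
```

View pics/crop.png

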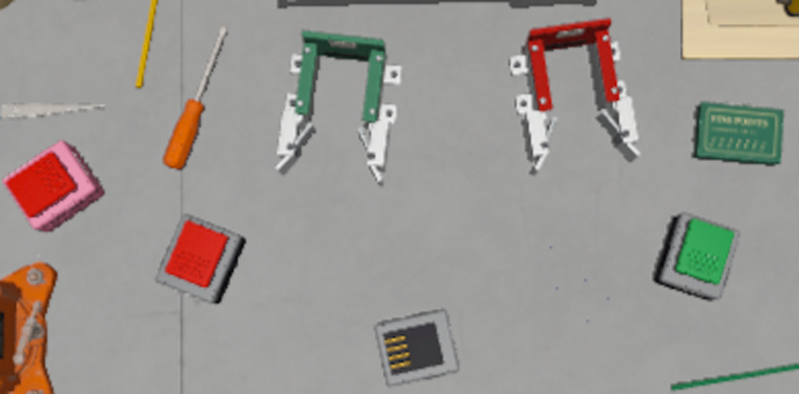

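The crop confirms it: the grey-bodied red-capped pack is at top-image (198,256), and the one at (125,221) has a pink body, so I leave it alone. I'll go above the docks for a closer look.

```bash
cat >> h.py <<'E'
def go(x,y,z,yaw):
    o=readout.get_obs();M=rot(o['orientation']);d=np.array([x,y,z])-o['position']
    t=M.T@d/25;cur=np.degrees(np.arctan2(M[1,0],M[0,0]))
    print('t',round(o['time_s'],2),'pos',o['position'].round(1),'yaw',cur.round(2),'F',np.round(o['contact_force'],1),'-> shift',t.round(2),'turn',round((cur-yaw)/5,2),'mm',np.linalg.norm(d).round())
E
python3 -c "
from h import *
go(540,-20,420,0)"
```

```text
t 0.15 pos [ 204.7 -590.3  404.1] yaw 19.12 F [ 0.3 -0.6 -0.1] -> shift [ 20.14 -17.16  -0.61] turn 3.82 mm 662.0
```

>>> send_rows --commands '[[[20.1,-17.2,-0.6],3.8,1],[[20.1,-17.2,-0.6],3.8,1],[[20.1,-17.2,-0.6],3.8,1],[[20.1,-17.2,-0.6],3.8,1],[[20.1,-17.2,-0.6],3.8,1]]'

```text
time_s: 0.57
position: [310.3, -408.9, 409.2]
orientation: [-0.0, 1.0, 0.001, -0.0]
contact_force: [-0.1, 0.2, -0.3]
width: 85.6
grip_force: 0.0
```

```bash
python3 -c "
from h import *
go(540,-20,420,0)"
```

```text
t 0.57 pos [ 310.3 -408.9  409.2] yaw 0.06 F [-0.1  0.2 -0.3] -> shift [  9.2  -15.55  -0.43] turn 0.01 mm 452.0
```

>>> send_rows --commands '[[[3.1,-5.2,0],0,1],[[3.1,-5.2,0],0,1],[[3.1,-5.2,0],0,1],[[3.1,-5.2,0],0,1]]'

```text
time_s: 0.9
position: [388.0, -277.6, 409.4]
orientation: [-0.0, 1.0, 0.002, -0.0]
contact_force: [0.3, -1.0, 0.3]
width: 85.4
grip_force: 0.0
```

>>> send_rows --commands '[[[6.1,-10.3,0],0,1],[[6.1,-10.3,0],0,1],[[6.1,-10.3,0],0,1],[[6.1,-10.3,0],0,1],[[6.1,-10.3,0],0,1]]'

```text
time_s: 1.32
position: [493.4, -99.0, 409.5]
orientation: [0.0, 1.0, 0.001, -0.0]
contact_force: [1.3, -0.8, -0.3]
width: 85.4
grip_force: 0.0
```

>>> send_rows --commands '[[[1.5,-2.5,0],0,1],[[1.5,-2.5,0],0,1],[[1.5,-2.5,0],0,1],[[1.5,-2.5,0],0,1]]'

```text
time_s: 1.65
position: [530.8, -36.9, 409.1]
orientation: [0.0, 1.0, 0.003, -0.0]
contact_force: [0.1, 0.4, 0.7]
width: 85.8
grip_force: 0.0
```

```bash
python3 - <<'E'
from h import *
go(540,-20,420,0)
c=cam('wrist','w1.png');print(c['position'],c['orientation'],c['camera_matrix'])
E
```

```text
t 1.65 pos [530.8 -36.9 409.1] yaw 0.32 F [0.1 0.4 0.7] -> shift [ 0.37 -0.68 -0.44] turn 0.06 mm 22.0
[601.97407015 -36.94918265 377.32497287] [ 0.10076652  0.70196099 -0.69797447 -0.09964196] [[363.54832288   0.         327.70628625]
 [  0.         363.54832288 241.01914482]
 [  0.           0.           1.        ]]
```

View pics/w1.png

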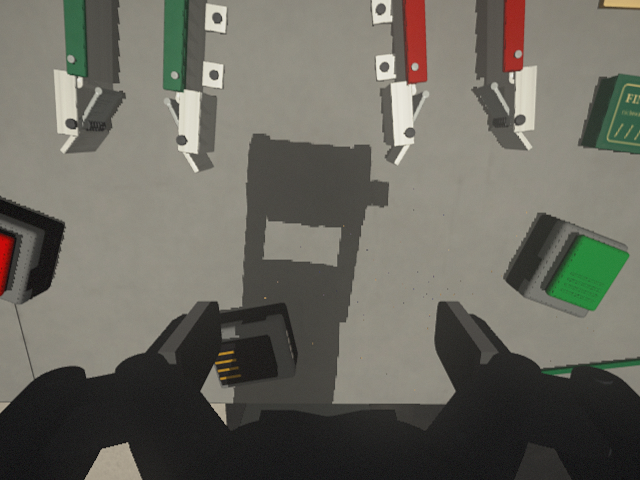

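The wrist view shows the green dock lips ending at (75,75) and (173,90), the red lips at (417,82) and (514,72), and the green pack at (575,265). I'll measure the dock poses from the inner lip edges.

```bash
cat > dock.py <<'E'
from h import *
c=cam('wrist');f=c['frame'];h=cv2.cvtColor(f,cv2.COLOR_RGB2HSV);H=h[...,0].astype(int)
S=(h[...,1]>110)&(h[...,2]>50)
G=(H>60)&(H<90)&S;Rd=((H>172)|(H<6))&S
def lip(m,x0,x1,side,z):
    pts=[]
    for r in range(5,70):
        k=np.where(m[r,x0:x1])[0]
        if len(k)>5: pts.append((x0+(k.max()+.5 if side>0 else k.min()-.5),r))
    P=back(c,pts,z)[:,:2];vx,vy,px,py=cv2.fitLine(P.astype(np.float32),cv2.DIST_HUBER,0,.01,.01).ravel()
    if vx<0: vx,vy=-vx,-vy
    ys,xs=np.where(m[:200,x0:x1]);b=ys.max();xe=xs[ys>=b-1].mean()+x0
    E=back(c,[(xe,b+.5)],50)[0,:2]
    return np.array([px,py]),np.array([vx,vy]),E
for n,m,a,b in(('green',G,(40,120,1,50),(140,200,-1,54)),('red',Rd,(390,435,1,54),(490,535,-1,50))):
    L=lip(m,*a);Q=lip(m,*b)
    yl,yr=[np.degrees(np.arctan2(q[1][1],q[1][0])) for q in(L,Q)]
    u=L[1]+Q[1];u/=np.linalg.norm(u);v=np.array([-u[1],u[0]])
    w=(L[0]-Q[0])@v;ymid=(L[0]@v+Q[0]@v)/2
    xe=[L[2]@u,Q[2]@u];xm=np.mean(xe)
    print(n,'yaws',yl.round(2),yr.round(2),'gap(68)',w.round(1),'ends',np.round(xe,1),'origin',(u*(xm+49)+v*ymid).round(1),'mouth',(u*(xm-56)+v*ymid).round(1))
ys,xs=np.where((H>45)&(H<75)&(h[...,1]>120)&(h[...,2]>90)&(np.arange(640)[None]>480)&(np.arange(480)[:,None]>200)&(np.arange(480)[:,None]<330))
print('greencap',cv2.minAreaRect(back(c,np.c_[xs,ys],61)[:,:2].astype(np.float32)))
E
python3 dock.py
```

```text
green yaws -9.63 -7.04 gap(68) 65.1 ends [616.4 617.1] origin [691.  124.1] mouth [587.1 139.3]
red yaws 6.42 7.9 gap(68) 63.3 ends [624.9 624.4] origin [ 697.  -143.8] mouth [ 592.8 -156.9]
greencap ((478.9140930175781, -280.20318603515625), (50.81828308105469, 62.0561637878418), 69.80953979492188)
```

```bash
python3 - <<'E'
from h import *
D={'g':(691,124.1,-8.3),'r':(697,-143.8,7.1)}
def ov(c,box,s):
    f=np.ascontiguousarray(c['frame'][box[1]:box[3],box[0]:box[2],::-1]);f=cv2.resize(f,None,fx=s,fy=s,interpolation=cv2.INTER_CUBIC)
    for x,y,a in D.values():
        a=np.radians(a);u=np.array([np.cos(a),np.sin(a),0]);v=np.array([-u[1],u[0],0])
        for seg in [[(-105,57.5,40),(-85,43,40)],[(-105,-57.5,40),(-85,-43,40)],[(-49,34,54),(43,34,54)],[(-49,-34,54),(43,-34,54)],[(43,-39,78),(43,39,78)],[(51,-39,78),(51,39,78)],[(-79,47,40),(-49,29,40)],[(-79,-47,40),(-49,-29,40)],[(-105,0,0),(43,0,0)]]:
            P=[np.array([x,y,0])+u*p[0]+v*p[1]+np.array([0,0,p[2]]) for p in seg]
            q=((proj(c,P)-box[:2]+.5)*s).astype(int)
            cv2.line(f,tuple(map(int,q[0])),tuple(map(int,q[1])),(255,255,0),1,cv2.LINE_AA)
    return f
a=ov(cam('top'),(225,130,425,225),4);b=cv2.resize(ov(cam('wrist'),(30,0,560,180),1.5),(795,270))
o=np.zeros((600,800,3),np.uint8);o[:320]=a[:320,:800] if a.shape[0]<=320 else a[60:380,:800];o[325:595,:795]=b
cv2.imwrite('pics/ov.png',o)
E
```

```text
(no output)
```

View pics/ov.png

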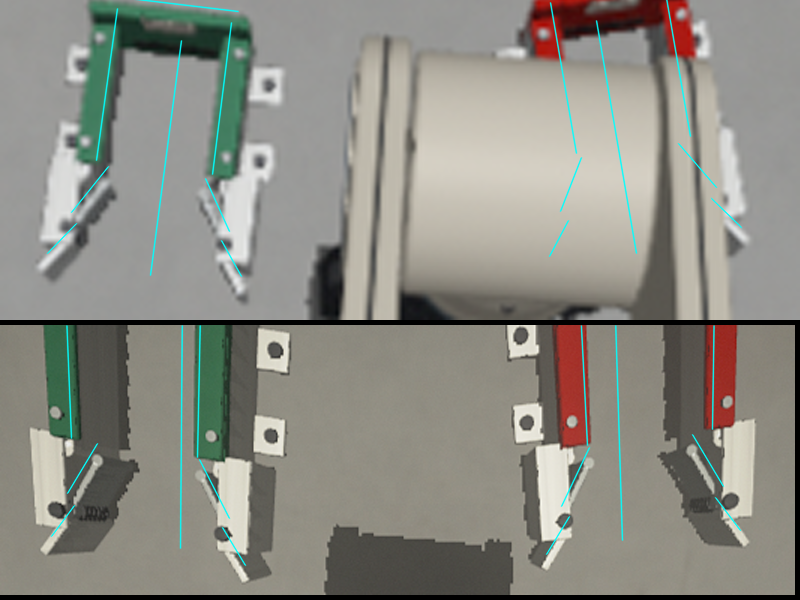

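The overlay matches in both views; the lip gap is about 62 mm and symmetric. The green dock is at (691,124) with yaw −8.3°, and the red dock at (697,−144) with yaw +7.1°. Next I move over the green pack, gripping 22 mm behind its middle.

```bash
python3 -c "
from h import *
go(457,-273,260,-20.2)"
```

```text
t 1.85 pos [529.7 -39.4 409.3] yaw 0.05 F [-0.2 -0.   0.8] -> shift [-2.91  9.34  5.98] turn 4.05 mm 287.0
```

>>> send_rows --commands '[[[-2.9,9.3,6],4.05,1],[[-2.9,9.3,6],4.05,1],[[-2.9,9.3,6],4.05,1],[[-2.9,9.3,6],4.05,1],[[-2.9,9.3,6],4.05,1]]'

```text
time_s: 2.27
position: [476.3, -210.2, 299.6]
orientation: [0.0, 0.984, -0.176, 0.0]
contact_force: [0.7, -0.2, 0.1]
width: 85.2
grip_force: 0.0
```

```bash
python3 -c "
from h import *
go(457,-273,260,-20.2)"
```

```text
t 2.27 pos [ 476.3 -210.2  299.6] yaw -20.24 F [ 0.7 -0.2  0.1] -> shift [0.14 2.62 1.59] turn -0.01 mm 77.0
```

>>> send_rows --commands '[[[0.15,2.6,1.6],0,1],[[0.15,2.6,1.6],0,1],[[0.15,2.6,1.6],0,1],[[0.15,2.6,1.6],0,1]]'

```text
time_s: 2.6
position: [457.3, -272.3, 259.2]
orientation: [-0.0, 0.984, -0.177, -0.001]
contact_force: [-0.1, -0.3, 0.3]
width: 85.5
grip_force: 0.0
```

```bash
cat > px.py <<'E'
from h import *
c=cam('wrist','w_pack.png')
E
python3 - <<'E'
from h import *
go(457,-273,170,-20.2)
cam('wrist','w2.png')
E
```

```text
t 2.6 pos [ 457.3 -272.3  259.2] yaw -20.42 F [-0.1 -0.3  0.3] -> shift [0.01 0.03 3.57] turn -0.04 mm 89.0
```

View pics/w2.png

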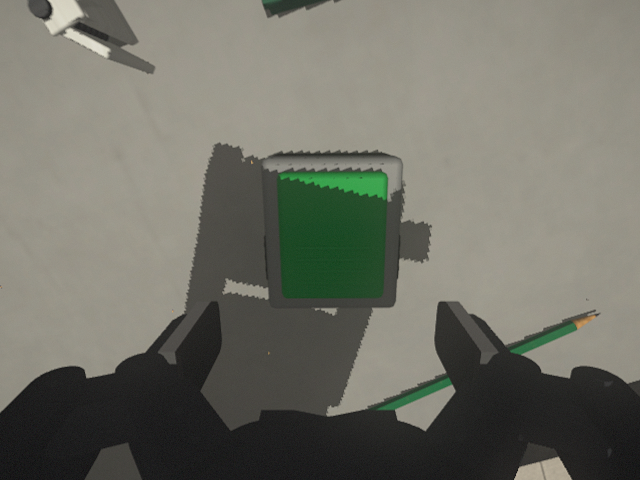

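The pack sits centred between the fingers (cap centre ≈ column 332, fingers ≈ 328). I'll descend and grip.

>>> send_rows --commands '[[[0,0.05,1.5],0,1],[[0,0.05,2.5],0,1],[[0,0.05,3.2],0,1],[[0,0.05,3.55],0,1],[[0,0.05,3.55],0,1]]'

```text
time_s: 3.07
position: [458.4, -270.5, 170.6]
orientation: [-0.0, 0.985, -0.174, -0.001]
contact_force: [-0.3, 0.5, 0.4]
width: 85.0
grip_force: 0.0
```

>>> send_rows --commands '[[[0,0,0],0,0.5],[[0,0,0],0,0.5],[[0,0,0],0,0.5],[[0,0,0],0,0.5],[[0,0,0],0,0.5]]' --force 40

```text
time_s: 3.48
position: [459.1, -271.5, 172.9]
orientation: [0.0, 0.985, -0.175, 0.001]
contact_force: [-0.9, 1.4, 7.6]
width: 72.0
grip_force: 48.6
```

```bash
python3 - <<'E'
from h import *
go(457,-273,170,-20.2);o=readout.get_obs();print(o['width'],o['grip_force'])
E
```

```text
t 3.48 pos [ 459.1 -271.5  172.9] yaw -20.11 F [-0.9  1.4  7.6] -> shift [-0.06  0.08  0.12] turn 0.02 mm 4.0
71.97379994420007 48.610941767692566
```

```bash
python3 - <<'E'
from h import *
c=cam('top');print('bare corners z44',back(c,[(283,290),(318,281),(324,310),(290,318)],44)[:,:2].round())
E
```

```text
bare corners z44 [[400.  90.]
 [418.   9.]
 [351.  -3.]
 [335.  76.]]
```

>>> send_rows --commands '[[[0,0,-0.1],0,0.5],[[0,0,-0.1],0,0.5]]'

```text
time_s: 3.7
position: [458.6, -271.3, 174.5]
orientation: [0.0, 0.985, -0.175, 0.0]
contact_force: [-0.1, -0.1, -5.5]
width: 71.7
grip_force: 47.7
```

>>> send_rows --commands '[[[-0.35,-1.15,0],-0.5,0.5],[[-0.7,-2.3,0],-1,0.5],[[-1.05,-3.45,0],-1.5,0.5],[[-1.45,-4.6,0],-2,0.5],[[-1.8,-5.7,0],-2.4,0.5]]'

```text
time_s: 4.12
position: [464.8, -120.7, 173.8]
orientation: [-0.0, 0.998, -0.07, -0.0]
contact_force: [0.9, -0.1, -5.0]
width: 71.8
grip_force: 48.6
```

```bash
python3 - <<'E'
from h import *
go(478.3,155.1,174,-8.3);o=readout.get_obs();print(o['width'],o['grip_force'])
E
```

```text
t 4.12 pos [ 464.8 -120.7  173.8] yaw -8.03 F [ 0.9 -0.1 -5. ] -> shift [-1.01e+00 -1.10e+01 -1.00e-02] turn 0.05 mm 276.0
71.84378553662738 48.6071902513504
```

>>> send_rows --commands '[[[-0.1,-1.1,0.04],0,0.5],[[-0.2,-2.2,0.06],0,0.5],[[-0.3,-3.3,0.06],0,0.5],[[-0.4,-4.4,0.06],0,0.5],[[-0.5,-5.5,0.06],0,0.5]]'

```text
time_s: 4.53
position: [472.7, 16.8, 172.9]
orientation: [0.0, 0.997, -0.071, 0.001]
contact_force: [1.6, -3.0, 0.5]
width: 71.6
grip_force: 49.4
```

>>> send_rows --commands '[[[-0.1,-1.1,0],0,0.5],[[-0.2,-2.2,0],0,0.5],[[-0.3,-3.3,0],0,0.5],[[-0.4,-4.5,0],0,0.5],[[-0.5,-5.4,0],0,0.5]]'

```text
time_s: 4.95
position: [479.4, 153.0, 172.9]
orientation: [-0.0, 0.998, -0.071, 0.001]
contact_force: [0.4, -4.7, 1.5]
width: 71.6
grip_force: 49.1
```

```bash
python3 - <<'E'
from h import *
go(574.2,141.1,173,-8.3);o=readout.get_obs();print(o['width'],o['grip_force'])
E
```

```text
t 4.95 pos [479.4 153.  172.9] yaw -8.09 F [ 0.4 -4.7  1.5] -> shift [ 3.82 -0.06  0.  ] turn 0.04 mm 96.0
71.6364301955564 49.120391607284546
```

>>> send_rows --commands '[[[0.7,-0.05,0],0.04,0.5],[[1.4,-0.05,0],0.04,0.5],[[2.0,-0.05,0],0.04,0.5],[[2.6,-0.05,0],0.04,0.5],[[3.0,-0.05,0],0.04,0.5]]'

```text
time_s: 5.37
position: [553.8, 141.9, 172.8]
orientation: [0.0, 0.997, -0.073, -0.001]
contact_force: [-8.0, 0.7, 11.0]
width: 71.3
grip_force: 50.0
```

>>> send_rows --commands '[[[0.3,0,0],0,0.5],[[0.6,0,0],0,0.5],[[0.8,0,0],0,0.5],[[0.8,0,0],0,0.5]]'

```text
time_s: 5.7
position: [572.1, 139.1, 172.8]
orientation: [0.0, 0.997, -0.073, -0.002]
contact_force: [-8.9, 2.1, 10.4]
width: 71.5
grip_force: 50.0
```

```bash
python3 - <<'E'
from h import *
go(574.2,141.1,173,-8.3)
cam('wrist','w3.png')
E
```

```text
t 5.7 pos [572.1 139.1 172.8] yaw -8.34 F [-8.9  2.1 10.4] -> shift [ 0.07 -0.09 -0.01] turn -0.01 mm 3.0
```

View pics/w3.png

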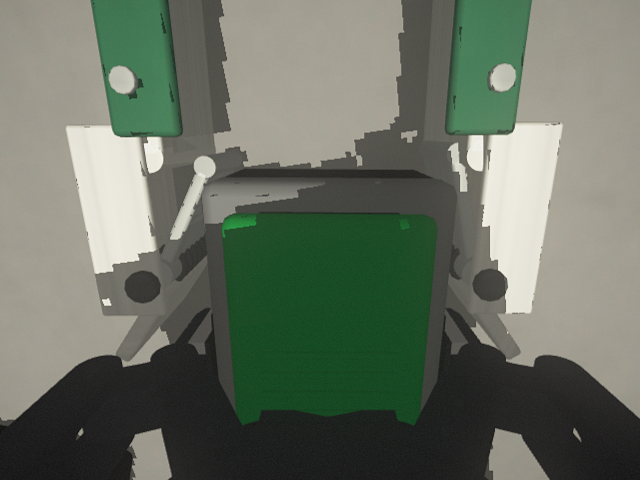

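The view shows the pack in the mouth: pack mid-column is about 330, against 314.5 for the lips. That puts it about 3 mm too far right, while the yaw is good. I'll shift it left, release and back off.

>>> send_rows --commands '[[[0.05,-0.13,0],0,0.5],[[0.05,-0.13,0],0,0.5],[[0.05,-0.13,0],0,0.91],[[0.05,-0.13,0],0,0.91],[[0.05,-0.13,0],0,0.91]]'

```text
time_s: 6.17
position: [575.4, 142.0, 172.6]
orientation: [-0.0, 0.997, -0.073, 0.001]
contact_force: [-0.1, 0.5, -0.4]
width: 77.3
grip_force: 0.0
```

>>> send_rows --commands '[[[-0.6,0,0],0,0.91],[[-1.3,0,0],0,0.91],[[-2.2,0,0],0,0.91],[[-2.8,0,-0.3],0,0.91],[[-3.0,0,-0.7],0,0.91]]'

```text
time_s: 6.58
position: [498.4, 152.8, 189.3]
orientation: [0.001, 0.997, -0.072, -0.002]
contact_force: [0.1, -0.1, -0.6]
width: 77.8
grip_force: 0.0
```

>>> send_rows --commands '[[[0,0,0],0,0],[[0,0,0],0,0],[[0,0,0],0,0],[[0,0,0],0,0],[[0,0,0],0,0]]'

```text
time_s: 7.0
position: [501.5, 152.7, 189.8]
orientation: [-0.0, 0.997, -0.073, 0.0]
contact_force: [-0.4, -0.4, -0.3]
width: 16.7
grip_force: 0.0
```

```bash
python3 - <<'E'
from h import *
a=np.radians(-8.3);u=np.array([np.cos(a),np.sin(a)]);v=np.array([-u[1],u[0]])
o=readout.get_obs();print('grip in dock',(o['position'][:2]-[691,124.1])@np.c_[u,v],o['width'])
p=np.array([691,124.1])-53*u+1*v
go(p[0],p[1],188,-8.3)
c=cam('wrist','w4.png')
E
```

```text
grip in dock [-191.63622894    0.97164148] 16.7089796923978
t 7.0 pos [501.5 152.7 189.8] yaw -8.35 F [-0.4 -0.4 -0.3] -> shift [ 5.55 -0.01  0.07] turn -0.01 mm 139.0
```

View pics/w4.png

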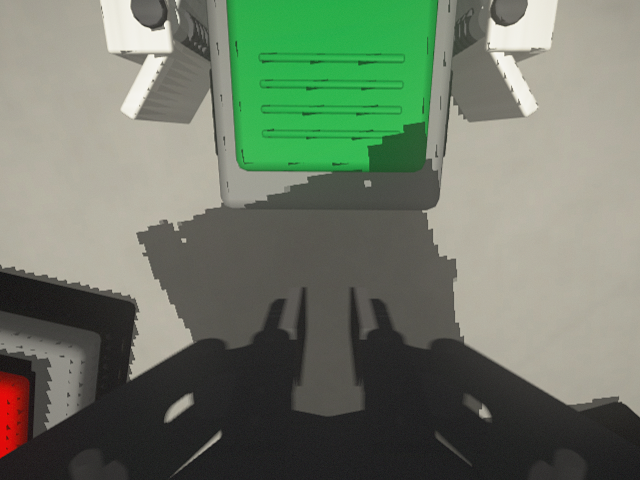

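Pack and fingers are centred on the mouth (flares' mid ≈ 329, pack ≈ 331). I'll push it home from behind.

>>> send_rows --commands '[[[0.5,0,0],0,0],[[1,0,0],0,0],[[1.5,0,0],0,0],[[2,0,0],0,0],[[2.5,0,0],0,0]]'

```text
time_s: 7.47
position: [560.7, 143.4, 189.1]
orientation: [0.001, 0.997, -0.073, -0.004]
contact_force: [-10.7, 1.2, 8.9]
width: -0.0
grip_force: 5.8
```

>>> send_rows --commands '[[[0.4,0,0],0,0],[[0.8,0,0],0,0],[[1.2,0,0],0,0],[[1.6,0,0],0,0],[[2.0,0,0],0,0]]'

```text
time_s: 7.88
position: [610.3, 136.4, 189.1]
orientation: [0.001, 0.997, -0.073, -0.004]
contact_force: [-10.5, 2.3, 8.0]
width: 0.1
grip_force: 5.3
```

>>> send_rows --commands '[[[0.3,0,0],0,0],[[0.5,0,0],0,0],[[0.7,0,0],0,0],[[0.9,0,0],0,0],[[0.9,0,0],0,0]]'

```text
time_s: 8.3
position: [631.8, 133.2, 188.8]
orientation: [0.001, 0.997, -0.073, -0.005]
contact_force: [-13.5, 2.1, 10.3]
width: 0.3
grip_force: 7.0
```

```bash
cat > pose.py <<'E'
import sys
from h import *
D={'g':(691,124.1,-8.3),'r':(697,-143.8,7.1)}[sys.argv[1]];a=np.radians(D[2]);u=np.array([np.cos(a),np.sin(a)]);v=np.array([-u[1],u[0]])
o=readout.get_obs();F=o['contact_force'];print('t',o['time_s'],'tool in dock',(o['position'][:2]-D[:2])@np.c_[u,v],'z',o['position'][2],'F dock',F[:2]@u,F[:2]@v,F[2],'w',o['width'])
if len(sys.argv)>2: cam('wrist',sys.argv[2])
E
python3 pose.py g
```

```text
t 8.3 tool in dock [-59.85392604   0.48355608] z 188.7664786907744 F dock -13.705055449367912 0.11278146121980792 10.304592901814662 w 0.2919151063303611
```

>>> send_rows --commands '[[[0.15,0,0],0,0],[[0.3,0,0],0,0],[[0.3,0,0],0,0]]'

```text
time_s: 8.55
position: [634.3, 133.0, 188.5]
orientation: [0.002, 0.997, -0.073, -0.013]
contact_force: [-39.0, 8.7, 30.7]
width: -0.0
grip_force: 20.1
```

```bash
python3 pose.py g w5.png
```

```text
t 8.55 tool in dock [-57.42012406   0.66718176] z 188.54854968187476 F dock -39.83237988310577 3.0125840347465953 30.71748059657782 w -0.049036478793665794
```

View pics/w5.png

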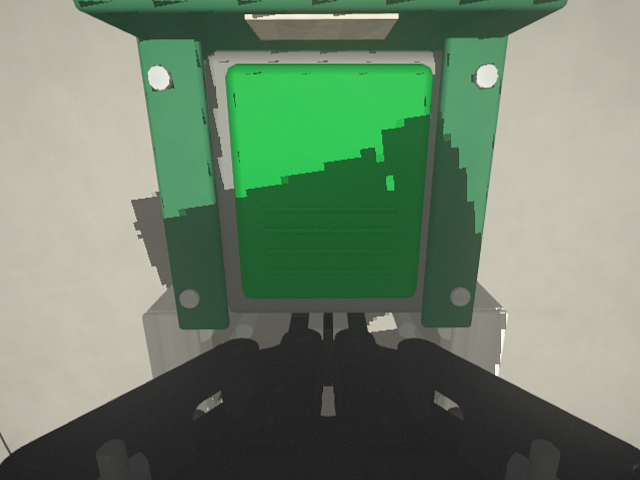

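The pack is against the back plate, and the force jumped to 39 N at the stop. I'll back off, save a frame of the catches for the final check, then go for the red pack.

>>> send_rows --commands '[[[-1,0,0],0,0],[[-2.2,0,0],0,0],[[-3.5,0,-1],0,0],[[-4.5,0,-2],0,0],[[-4.5,0,-3],0,0]]'

```text
time_s: 9.02
position: [525.5, 148.4, 263.9]
orientation: [0.001, 0.997, -0.072, -0.004]
contact_force: [0.4, 0.1, -0.9]
width: 0.1
grip_force: 0.0
```

```bash
python3 pose.py g w6.png; python3 - <<'E'
from h import *
c=cam('top');f=c['frame'];h=cv2.cvtColor(f,cv2.COLOR_RGB2HSV);H=h[...,0].astype(int)
m=((H>172)|(H<6))&(h[...,1]>120)&(h[...,2]>60);m[:225]=0;m[285:]=0;m[:,:170]=0;m[:,230:]=0
ys,xs=np.where(m);r=cv2.minAreaRect(back(c,np.c_[xs,ys],61)[:,:2].astype(np.float32));print(r)
u=np.array([np.cos(np.radians(-23.3)),np.sin(np.radians(-23.3))]);p=np.array([488.3,288.2])-22*u
print(p);go(p[0],p[1],265,-23.3)
E
```

```text
t 9.0167 tool in dock [-1.67227642e+02  1.48002863e-01] z 263.896503859394 F dock 0.3989257684020662 0.11035759510410918 -0.9241715784022942 w 0.14617336053286856
((488.4754333496094, 307.7521057128906), (70.14231872558594, 31.144412994384766), 6.408087730407715)
[468.09417961 296.90200106]
t 9.12 pos [531.2 149.  268.2] yaw -8.28 F [ 2.2 -0.3  0.7] -> shift [-3.35 -5.49  0.12] turn 3.0 mm 161.0
```

>>> send_rows --commands '[[[-3.35,-5.5,0.1],3,1],[[-3.35,-5.5,0.1],3,1],[[-3.35,-5.5,0.1],3,1],[[-3.35,-5.5,0.1],3,1],[[-3.35,-5.5,0.1],3,1]]'

```text
time_s: 9.53
position: [465.9, 301.6, 261.8]
orientation: [-0.001, 0.98, -0.2, -0.0]
contact_force: [-0.8, -0.5, 0.5]
width: 60.1
grip_force: 0.0
```

```bash
python3 - <<'E'
from h import *
c=cam('wrist');f=c['frame'];h=cv2.cvtColor(f,cv2.COLOR_RGB2HSV);H=h[...,0].astype(int)
m=((H>172)|(H<6))&(h[...,1]>120)&(h[...,2]>40)
n,l,s,_=cv2.connectedComponentsWithStats(m.astype(np.uint8))
for k in range(1,n):
    if s[k,4]>1500:
        ys,xs=np.where(l==k);r=cv2.minAreaRect(back(c,np.c_[xs,ys],61)[:,:2].astype(np.float32));print(s[k],r)
u=np.array([np.cos(np.radians(-23.3)),np.sin(np.radians(-23.3))]);p=np.array([489.5,288.2])-22*u
go(p[0],p[1],173,-23.3);print(readout.get_obs()['width'])
E
```

```text
[  277   163   110   126 13235] ((491.0755310058594, 288.5899963378906), (50.49755096435547, 61.67236328125), 66.92958068847656)
t 9.58 pos [466.6 299.8 261.6] yaw -23.06 F [ 0.2 -0.9  0.6] -> shift [0.15 0.06 3.55] turn 0.05 mm 89.0
67.73729693488947
```

>>> send_rows --commands '[[[0.2,0.03,0],0,1],[[0.2,0.03,0],0,1],[[0.2,0.03,0],0,1],[[0.2,0.03,0],0,1]]'

```text
time_s: 9.92
position: [472.6, 292.6, 262.2]
orientation: [0.0, 0.979, -0.203, -0.0]
contact_force: [-0.1, 0.0, 0.1]
width: 85.3
grip_force: 0.0
```

```bash
python3 - <<'E'
from h import *
go(470.8,297.2,172,-23.1);print(readout.get_obs()['width'])
E
```

```text
t 9.92 pos [472.6 292.6 262.2] yaw -23.46 F [-0.1  0.   0.1] -> shift [-0.14 -0.14  3.61] turn -0.07 mm 90.0
85.29127323276477
```

>>> send_rows --commands '[[[-0.1,-0.15,1.5],-0.05,1],[[-0.1,-0.15,2.5],-0.05,1],[[-0.1,-0.15,3.2],-0.05,1],[[-0.1,-0.15,3.55],-0.05,1],[[-0.1,-0.15,3.55],-0.05,1]]'

```text
time_s: 10.33
position: [470.8, 297.3, 171.9]
orientation: [0.001, 0.98, -0.201, -0.001]
contact_force: [-0.2, -0.3, 0.2]
width: 85.4
grip_force: 0.0
```

>>> send_rows --commands '[[[0,0,0],0,0.5],[[0,0,0],0,0.5],[[0,0,0],0,0.5],[[0,0,0],0,0.5],[[0,0,0],0,0.5]]' --force 40

```text
time_s: 10.75
position: [471.2, 298.5, 174.4]
orientation: [-0.0, 0.98, -0.2, 0.0]
contact_force: [-0.3, -0.0, 0.2]
width: 72.1
grip_force: 48.7
```

```bash
python3 - <<'E'
from h import *
a=np.radians(7.1);u=np.array([np.cos(a),np.sin(a)]);p=np.array([697,-143.8])-218*u
print(p);go(480,0,172,0);go(p[0],p[1],173,7.1);o=readout.get_obs();print(o['width'],o['grip_force'])
E
```

```text
[ 480.67163754 -170.74512193]
t 10.75 pos [471.2 298.5 174.4] yaw -23.07 F [-0.3 -0.   0.2] -> shift [ 5.   10.85  0.09] turn -4.61 mm 299.0
t 10.75 pos [471.2 298.5 174.4] yaw -23.07 F [-0.3 -0.   0.2] -> shift [ 7.7  17.12  0.05] turn -6.03 mm 469.0
72.12432462756477 48.74043345451355
```

>>> send_rows --commands '[[[0.5,1.1,0],-0.9,0.5],[[1.0,2.2,0],-1.8,0.5],[[1.5,3.3,0],-2.8,0.5],[[2.0,4.4,0],-3.7,0.5],[[2.5,5.5,0],-4.6,0.5]]'

```text
time_s: 11.17
position: [474.9, 146.6, 174.4]
orientation: [-0.0, 1.0, 0.002, 0.001]
contact_force: [0.0, 1.5, -1.2]
width: 71.6
grip_force: 48.8
```

```bash
python3 - <<'E'
from h import *
go(480.7,-170.7,173,7.1);o=readout.get_obs();print(o['width'],o['grip_force'])
E
```

```text
t 11.17 pos [474.9 146.6 174.4] yaw 0.18 F [ 0.   1.5 -1.2] -> shift [ 0.19 12.69  0.05] turn -1.38 mm 317.0
71.64860087137555 48.821709752082825
```

>>> send_rows --commands '[[[0,1.2,0],-0.3,0.5],[[0.05,2.4,0],-0.6,0.5],[[0.05,3.6,0],-0.9,0.5],[[0.1,4.8,0],-1.2,0.5],[[0.1,6.0,0],-1.4,0.5]]'

```text
time_s: 11.58
position: [477.4, -3.8, 174.4]
orientation: [-0.0, 0.998, 0.061, 0.001]
contact_force: [0.0, 2.3, -0.4]
width: 72.1
grip_force: 48.9
```

```bash
python3 - <<'E'
from h import *
go(480.7,-170.7,173,7.1)
E
```

```text
t 11.58 pos [477.4  -3.8 174.4] yaw 7.01 F [ 0.   2.3 -0.4] -> shift [-0.68  6.64  0.05] turn -0.02 mm 167.0
```

>>> send_rows --commands '[[[-0.15,1.3,0],0,0.5],[[-0.3,2.6,0],0,0.5],[[-0.4,3.9,0],0,0.5],[[-0.5,5.2,0],0,0.5],[[-0.65,6.5,0],0,0.5]]'

```text
time_s: 12.0
position: [480.6, -167.3, 174.4]
orientation: [0.0, 0.998, 0.06, 0.001]
contact_force: [0.6, 1.8, -0.4]
width: 72.1
grip_force: 49.1
```

>>> send_rows --commands '[[[0,0,0],0,0.5],[[0,0,0],0,0.5]]'

```text
time_s: 12.17
position: [481.1, -167.8, 174.4]
orientation: [0.001, 0.998, 0.059, 0.001]
contact_force: [1.9, -2.5, 2.0]
width: 71.7
grip_force: 49.9
```

```bash
cat > lips.py <<'E'
from h import *
# dock lip axis and cap centre in tool frame, from the wrist picture; red
c=cam('wrist');f=c['frame'];h=cv2.cvtColor(f,cv2.COLOR_RGB2HSV);H=h[...,0].astype(int)
o=readout.get_obs();M=rot(o['orientation'])
m=((H>172)|(H<6))&(h[...,1]>120)&(h[...,2]>40)
n,l,s,ce=cv2.connectedComponentsWithStats(m.astype(np.uint8))
for k in range(1,n):
    if s[k,4]>300:
        ys,xs=np.where(l==k);z=61 if s[k,4]>9000 else 54
        P=(back(c,np.c_[xs,ys],z)-o['position'])@M
        r=cv2.minAreaRect(P[:,:2].astype(np.float32));print('px',s[k],'tool x,y range',P[:,0].min().round(1),P[:,0].max().round(1),P[:,1].min().round(1),P[:,1].max().round(1),'rect',[np.round(q,1) for q in r])
E
python3 lips.py; python3 - <<'E'
from h import *
a=np.radians(7.1);u=np.array([np.cos(a),np.sin(a)]);p=np.array([697,-143.8])-118*u
go(p[0],p[1],173,7.1)
E
```

```text
px [  223   216   211   210 39059] tool x,y range -5.4 53.3 -23.0 26.3 rect [array([24. ,  1.6]), array([58.6, 49.2]), np.float64(0.2)]
t 12.22 pos [ 481.  -166.8  174.4] yaw 6.85 F [ 0.8 -3.4  3.1] -> shift [3.97 0.14 0.07] turn -0.05 mm 99.0
```

Lips are not in view yet; I'll advance into the mouth and then measure lips against pack.

>>> send_rows --commands '[[[0.7,0.1,0],-0.05,0.5],[[1.4,0.14,0],-0.05,0.5],[[2.0,0.14,0],-0.05,0.5],[[2.6,0.14,0],-0.05,0.5],[[3.0,0.14,0],-0.05,0.5]]'

```text
time_s: 12.63
position: [555.3, -158.4, 174.2]
orientation: [-0.0, 0.998, 0.064, -0.001]
contact_force: [-8.8, -2.5, 11.4]
width: 72.0
grip_force: 51.2
```

```bash
python3 pose.py r; python3 lips.py
```

```text
t 12.6333 tool in dock [-142.40770204    3.05311842] z 174.21535010882727 F dock -9.005472574943225 -1.4391717048050319 11.438214463777422 w 71.95647459821109
px [ 124    0   76   24 1451] tool x,y range 92.2 96.5 -43.0 -27.2 rect [array([ 94.3, -35.1]), array([ 4.3, 15.9]), np.float64(0.0)]
px [ 480    0   77   26 1677] tool x,y range 91.8 96.5 32.7 48.6 rect [array([94.1, 40.7]), array([ 4.7, 15.9]), np.float64(0.0)]
px [  223   217   212   209 38882] tool x,y range -7.3 51.0 -24.4 24.8 rect [array([21.9,  0.2]), array([58.4, 49. ]), np.float64(0.2)]
```

>>> send_rows --commands '[[[0.3,0.1,0],0,0.5],[[0.6,0.1,0],0,0.5],[[0.95,0.1,0],0,0.5],[[0.95,0.1,0],0,0.5]]'

```text
time_s: 13.02
position: [578.2, -158.1, 174.2]
orientation: [-0.001, 0.998, 0.064, -0.002]
contact_force: [-5.7, 1.2, 13.7]
width: 71.8
grip_force: 51.4
```

```bash
python3 pose.py r; python3 lips.py
```

```text
t 13.0167 tool in dock [-119.61785619    0.51818494] z 174.20150735847346 F dock -5.547615479621268 1.8987802608186268 13.74195109644579 w 71.80934181798148
px [ 113    0   87  132 8767] tool x,y range 72.1 98.6 -45.2 -29.1 rect [array([ 85.4, -37.2]), array([26.6, 16. ]), np.float64(0.5)]
px [ 459    0   88  135 8963] tool x,y range 71.4 98.6 30.7 46.7 rect [array([85.1, 38.6]), array([27.3, 15.9]), np.float64(0.6)]
px [  223   217   212   209 38836] tool x,y range -5.1 53.2 -24.2 25.1 rect [array([24. ,  0.5]), array([58.5, 49.1]), np.float64(0.3)]
```

Centred to within 0.5 mm and yaw to 0.5°. I'll release, back off and close the fingers.

>>> send_rows --commands '[[[0,0,0],0,0.91],[[0,0,0],0,0.91],[[0,0,0],0,0.91]]'

```text
time_s: 13.32
position: [579.2, -159.0, 173.7]
orientation: [-0.0, 0.998, 0.063, 0.0]
contact_force: [-0.3, -1.7, -0.1]
width: 77.9
grip_force: 0.0
```

>>> send_rows --commands '[[[-0.6,0,0],0,0.91],[[-1.3,0,0],0,0.91],[[-2.2,0,0],0,0.91],[[-2.8,0,-0.3],0,0.91],[[-3.0,0,-0.6],0,0.91]]'

```text
time_s: 13.73
position: [502.2, -168.7, 188.1]
orientation: [-0.001, 0.998, 0.062, -0.002]
contact_force: [0.1, -0.1, 0.2]
width: 77.7
grip_force: 0.0
```

>>> send_rows --commands '[[[0,0,0],0,0],[[0,0,0],0,0],[[0,0,0],0,0],[[0,0,0],0,0],[[0,0,0],0,0]]'

```text
time_s: 14.15
position: [505.4, -169.1, 188.5]
orientation: [0.0, 0.998, 0.063, 0.0]
contact_force: [0.1, -0.1, -0.3]
width: 17.3
grip_force: 0.0
```

```bash
python3 pose.py r; python3 lips.py
```

```text
t 14.15 tool in dock [-193.23739357   -1.38361713] z 188.51452737208282 F dock 0.07820857101220478 -0.07151144419993546 -0.30888348228127416 w 17.335117613451395
px [  213     0   214   176 35473] tool x,y range 61.4 101.3 -26.2 23.3 rect [array([81.3, -1.5]), array([49.5, 39.8]), np.float64(90.0)]
```

>>> send_rows --commands '[[[0.5,-0.05,0],0,0],[[1,-0.05,0],0,0],[[1.5,-0.05,0],0,0],[[2,-0.05,0],0,0],[[2.5,-0.05,0],0,0]]'

```text
time_s: 14.62
position: [565.8, -159.6, 188.2]
orientation: [-0.001, 0.998, 0.063, -0.003]
contact_force: [-9.3, -2.0, 6.2]
width: 0.2
grip_force: 4.7
```

>>> send_rows --commands '[[[0.4,0,0],0,0],[[0.8,0,0],0,0],[[1.2,0,0],0,0],[[1.6,0,0],0,0],[[2.0,0,0],0,0]]'

```text
time_s: 15.03
position: [615.7, -153.4, 188.2]
orientation: [-0.001, 0.998, 0.063, -0.003]
contact_force: [-9.9, -0.7, 5.5]
width: 0.3
grip_force: 4.5
```

>>> send_rows --commands '[[[0.3,0,0],0,0],[[0.5,0,0],0,0],[[0.7,0,0],0,0],[[0.9,0,0],0,0],[[0.9,0,0],0,0]]'

```text
time_s: 15.45
position: [637.7, -150.6, 187.9]
orientation: [-0.001, 0.998, 0.063, -0.003]
contact_force: [-9.3, -0.3, 5.9]
width: 0.1
grip_force: 4.8
```

```bash
python3 pose.py r
```

```text
t 15.45 tool in dock [-59.63804373   0.60939302] z 187.94247740225245 F dock -9.243551763382074 0.8413218387540351 5.923336089261879 w 0.1152270208986551
```

>>> send_rows --commands '[[[0.12,0,0],0,0],[[0.25,0,0],0,0],[[0.3,0,0],0,0]]'

```text
time_s: 15.7
position: [640.2, -150.5, 187.8]
orientation: [-0.002, 0.998, 0.063, -0.011]
contact_force: [-39.5, -8.8, 30.4]
width: 0.1
grip_force: 20.4
```

```bash
python3 pose.py r
```

```text
t 15.7 tool in dock [-57.16878061   0.41373261] z 187.81725364681702 F dock -40.250430849665186 -3.8370544812317595 30.36610528294024 w 0.05832936848212326
```

Both packs stop at the same dock depth. I'll retreat and check all four catches in one last composite picture.

>>> send_rows --commands '[[[-1,0,0],0,0],[[-2.2,0,0],0,0],[[-3.5,0,-1],0,0],[[-4.5,0,-2],0,0],[[-4.5,0,-3.5],0,0]]'

```text
time_s: 16.12
position: [529.6, -163.6, 273.8]
orientation: [-0.002, 0.998, 0.062, -0.005]
contact_force: [-0.7, -0.1, 0.1]
width: 0.1
grip_force: 0.0
```

```bash
python3 pose.py r w7.png;python3 - <<'E'
from h import *
go(520,-15,300,0)
E
```

```text
t 16.1167 tool in dock [-168.59406794    1.02394712] z 273.78611115522864 F dock -0.7230696293427719 0.003972181745422118 0.09514973615823108 w 0.11294342857418768
t 16.17 pos [ 534.5 -164.7  282.5] yaw 7.11 F [ 3.2 -1.   4.8] -> shift [ 0.17 -6.01 -0.71] turn 1.42 mm 151.0
```

```bash
python3 - <<'E'
import cv2,numpy as np
a,b=[cv2.imread(f'pics/w{k}.png')[0:295] for k in(6,7)]
cv2.imwrite('pics/final.png',np.vstack([a,b]))
E
```

```text
(no output)
```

View pics/final.png

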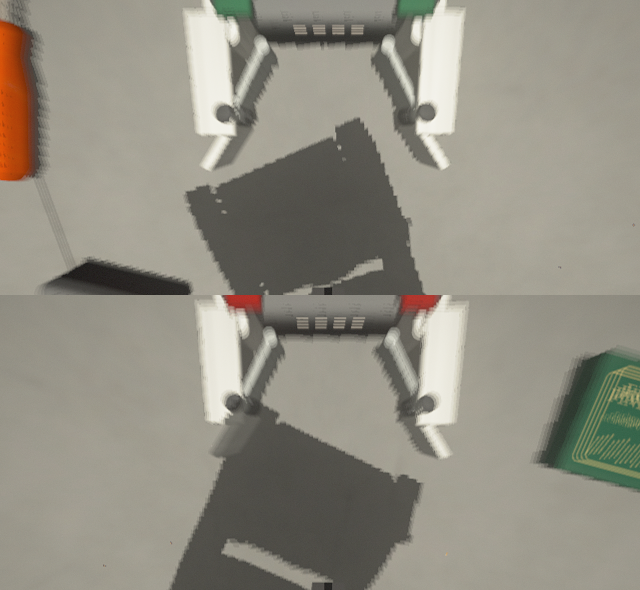

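In both docks all four catches (tips near (263,45), (387,45), (272,337) and (393,338)) have swung in behind the packs' rear faces. The tin and screwdriver are still in place. I'll let the arm settle, then hand in.

>>> send_rows --commands '[[[0,0,-1],0,0],[[0,0,-1],0,0],[[0,0,-1],0,0],[[0,0,-1],0,0],[[0,0,-1],0,0]]'

```text
time_s: 16.58
position: [534.4, -163.9, 300.2]
orientation: [-0.0, 0.998, 0.063, -0.001]
contact_force: [-0.9, 0.4, -0.2]
width: 0.3
grip_force: 0.0
```

```bash
python3 -c "
from h import *
print(ticket.close_job())"
```

```text
the job is handed in; nothing more can be done
None
```

The job is handed in, though no verdict came back: the green-capped pack is home in the green dock and the red-capped pack in the red, with all four catches seen shut in the last pictures; the untagged pack, screwdriver and tin were not touched.

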